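# Set out a jewellery set for its photograph

### The arm

A 6-joint arm with a two-finger parallel gripper is mounted at the origin on the work surface. World frame = base frame: x ahead of the robot, y to its left, z up, the work surface at z = 0. Lengths are in mm, angles in rad, forces in N, time in s.
With the tool pointing down it reaches from about 350 to 850 mm from the base axis. Payload 8.1 kg.
Tool frame: the origin (TCP) lies at the very end of the fingers, on their centre line; the grasp point (between the pads) lies 19 mm behind it; z points along the fingers, y is the line along which they close (so a half turn about z gives the same grasp; the last joint's range is limited). The gripper opens to 93 mm and grips with 3 to 60 N. Pads are 15 mm wide; open, the fingers measure 128 mm over their backs; the gripper's body (75 mm by 188 mm) begins 65 mm behind the grasp point.
Start: joints at [1.2, 0.13, 1.488, -0, 1.523, -0.085], TCP at [169.133, 575.673, 218.635] pointing down, gripper open.
Joint ranges: [-2.96, 2.96], [-0.89, 2.26], [0.02, 2.5], [-1.34, 4.48], [0, 2.73], [-2.66, 2.66]. Speed limits (rad/s): [2.39, 2.39, 2.79, 3.14, 3.14, 3.14].

### API

Orientations are given as a unit quaternion [x, y, z, w].
In Python, from workcell import bot, imaging, hand_in gives the robot as it stands.
- The arm moves only by the shell command python3 -m jog 'ROWS'. ROWS is JSON, a list of rows, each an object of numbers: "tx", "ty", "tz": the shift along the tool's x, y, z in units of 0.2 m (1.0 is 0.2 m); "yaw": the turn about the tool's z in units of 180 degrees (1.0 is 180 degrees); "gripper": the opening, from 0 (shut) to 1 (fully open). A call has 1 to 12 rows; each row is the pose to reach, as a shift and turn from the pose commanded when the call began, along the tool's axes at that moment, turning the shorter way round; what a row does not reach only later rows make up. A row lasts 1/10 s, in which the tool goes at most 50 mm and 8.59 degrees, less where a joint would pass 70% of its speed; a pose out of reach is approached as far as the arm can. A call with a number of a shift or a turn outside -1 to 1 is refused whole. A call with a gripper value outside its range is refused whole. The fingers move at their own pace and stop on an object; the grip force is fixed at half the most. Time passes only in rows, so rows that repeat a pose let the fingers close. It gives the time, the measured TCP pose, the force, the opening and the grip force at its end, in the units of the state.
- bot.sense(): the state, without advancing time (a new reading comes with each control period).
- imaging.read_camera(name): name is "scene" or "top" or "wrist"; returns (picture, depth): 384x512x3 uint8, red, green, blue; 384x512 float32, mm along the optical axis (not along the pixel's ray), 0 where there is no reading.
- imaging.camera_model(name): a dict with "camera_matrix" (3x3 intrinsics, pixels), "R" (3x3) and "t" (3): a world point X has camera coordinates R X + t. Camera axes: x right, y down, z forward; pixel columns grow to the right and rows downward; lengths in mm; the calibration is good to about 2 mm. A picture is of the moment at which its call begins: read the wrist's pose just before it. camera_model takes no time and is no camera call; for the wrist camera it gives the pose at the moment of the call.
- hand_in(): hands the job in; it is judged then, once.
The state is a dict: "clock": time; "joints": joint angles; "qd": joint speeds; "effort": joint torques, N m; "ee_pos": TCP position; "tool_rot": TCP orientation; "contact_force": force on the tool from outside, world axes, zero at the start; "ft_torque": the same for the moment, N m; "grip_width": finger opening in mm; "grasp_force": force on a finger pad.
Only numpy, scipy, OpenCV 4.12 (cv2) and the standard library are available. Lean on these libraries where they do the work, as an engineer would, in place of code of your own. Each camera call takes 0.05 s, during which the arm holds its last target. There are 200 camera calls.

### The job

Set out the jewellery for its photograph, left and right being as seen from the robot. Lay the bangle flat in the middle of the top of the marble plinth and stand the ring post upright inside the bangle; lay the oblong case flat and lengthwise along the pad on the right of the plinth, and stand the ring box squarely on the pad on the left of the crystal cluster, both in the middle of their pads. Let go of everything.

Things in the scene. Friction and masses are not known exactly. Their poses are not given: they have to be found in the camera images.
- bangle: Dark red bangle, a plain ring lying flat: outer diameter 74 mm, hole 56 mm (wall 9 mm thick), 16 mm high, 60 g. Origin: on the ring's axis (in the hole), at the underside; z up along the axis. Grip across its wall, one finger in the hole (opened at most 70 mm, or the inner finger meets the far wall), or across the outside.
- ring_post: Ring display post, standing: round brass foot 32 mm in diameter, 6 mm thick, and on its centre a steel post 14 mm in diameter with a domed top, 52 mm high in all; 90 g. Origin: centre of the foot's underside; z up along the post. Inside the bangle, the bangle's rim is 16 mm above that underside: keep the fingertips 18 mm or more above it.
- ring_box: Closed ring box, dark velvet with a thin brass seam, nearly a cube: 46 x 46 mm in plan, 40 mm high, upright; 80 g. Origin: centre of the underside; x and y square to its sides (the sides are alike), z up.
- case: Closed oblong wooden case with a thin brass seam, lying flat: 96 mm long (x), 34 mm wide (y), 20 mm high (z); 90 g. Origin: centre of the underside; x along its length (both ends alike).
- plinth: Square display plinth of white marble, 80 x 80 x 20 mm high, fixed on the desk, with a leather pad on its left and one on its right. Origin: centre of the underside, on the desk (top face 20 mm higher); z up; y towards the robot's left, turned by at most 0.2 rad.
- crystal: Cluster of pointed grey-violet crystals on a round dark stone base 72 mm in diameter, 56 mm high, fixed on the desk, with a leather pad on its left and one on its right. Origin: centre of the underside, on the desk; axes as the plinth's.
- plinth_left_pad: The pad on the left of the plinth as seen from the robot (towards +y), centre about 110 mm from the plinth's. One of four identical fixed beige leather pads, flat slabs 100 x 60 x 4 mm on the desk, long side pointing roughly away from the robot. Origin: centre of the underside, on the desk; x along the long side, y along the short, z up.
- plinth_right_pad: The pad on the right of the plinth as seen from the robot (towards -y), centre about 110 mm from the plinth's. One of four identical fixed beige leather pads, flat slabs 100 x 60 x 4 mm on the desk, long side pointing roughly away from the robot. Origin: centre of the underside, on the desk; x along the long side, y along the short, z up.
- crystal_left_pad: The pad on the left of the crystal as seen from the robot (towards +y), centre about 110 mm from the crystal's. One of four identical fixed beige leather pads, flat slabs 100 x 60 x 4 mm on the desk, long side pointing roughly away from the robot. Origin: centre of the underside, on the desk; x along the long side, y along the short, z up.
- crystal_right_pad: The pad on the right of the crystal as seen from the robot (towards -y), centre about 110 mm from the crystal's. One of four identical fixed beige leather pads, flat slabs 100 x 60 x 4 mm on the desk, long side pointing roughly away from the robot. Origin: centre of the underside, on the desk; x along the long side, y along the short, z up.
Things that resemble listed ones, but are neither listed nor needed, are in the scene too. Leave any pink or purple look-alike of the ring_box alone.

How it is judged (in metres and radians):
At the end, for the whole second after the job is handed in: Upright, released, at rest: bangle on the plinth's top, centred within 13 mm; ring post on the plinth inside it, within 13 mm of its centre; case on the plinth's right pad and ring box on the crystal's left pad, each centred within 15 mm and square to the pad within 12 degrees (case lengthwise) (horizontal distance between bangle and plinth below 0.013 m and z of bangle in the frame of plinth between 0.017 and 0.023 m and angle between each of bangle, ring_post, case, ring_box's own z axis and vertical below 0.1 rad and linear speed of each of bangle, ring_post, case, ring_box below 0.02 m/s and horizontal distance between ring_post and bangle below 0.013 m and z of ring_post in the frame of plinth between 0.017 and 0.023 m and horizontal distance between case and plinth_right_pad below 0.015 m and angle between the x axis of case and the x axis of plinth_right_pad, either way round below 0.21 rad and z of case in the frame of plinth_right_pad between 0.001 and 0.007 m and horizontal distance between ring_box and crystal_left_pad below 0.015 m and (angle between the x axis of ring_box and the x axis of crystal_left_pad, either way round below 0.21 rad or angle between the y axis of ring_box and the x axis of crystal_left_pad, either way round below 0.21 rad) and z of ring_box in the frame of crystal_left_pad between 0.001 and 0.007 m); the robot touches nothing.
It also fails if it takes over 120 s, if anything falls off the work surface, if the arm or the gripper's body presses on something with over 40 N, if the wrist force passes 120 N, or if a joint passes its speed limit or range.

## Working session

There is one attempt and no reset: what is moved stays moved. The work goes in short steps, Python scripts to look and compute and a shell command to move; the robot and the scene stay as the last step left them, time stands still between calls to the robot, and variables do not carry over. Pictures are saved under pics/ and viewed, at most 14 in all, crops included, and the job is handed in when it is done.

```bash
ls; mkdir -p pics; python3 - <<'E'
from workcell import bot, imaging
import cv2,numpy as np
for n in ["top","scene"]:
    p,d=imaging.read_camera(n); np.savez(f"pics/{n}0.npz",p=p,d=d)
    cv2.imwrite(f"pics/{n}0.png",cv2.resize(p[:,:,::-1],(800,600),interpolation=cv2.INTER_CUBIC))
    m=imaging.camera_model(n); print(n,{k:np.round(v,3).tolist() for k,v in m.items()})
s=bot.sense(); print(s)
E
```

```text
pics
top {'camera_matrix': [[475.928, 0.0, 252.502], [0.0, 475.928, 191.47], [0.0, 0.0, 1.0]], 'R': [[0.008, -1.0, 0.028], [-0.992, -0.011, -0.124], [0.124, -0.027, -0.992]], 't': [-19.146, 449.321, 1233.497]}
scene {'camera_matrix': [[477.6, 0.0, 255.73], [0.0, 477.6, 192.522], [0.0, 0.0, 1.0]], 'R': [[0.487, 0.873, 0.015], [0.491, -0.26, -0.832], [-0.723, 0.412, -0.555]], 't': [-206.129, -175.755, 1349.464]}
{'clock': 0.1, 'joints': array([ 1.19960519e+00,  1.31093286e-01,  1.48916232e+00,  1.46926753e-05,
        1.52300711e+00, -8.53825489e-02]), 'qd': array([ 0.00023312, -0.00142758, -0.00274288,  0.00091476, -0.00148474,
        0.0010226 ]), 'effort': array([ 1.01137637e-03, -5.61342931e+01, -4.93096232e+01,  7.69779319e-02,
        2.92220281e-02, -7.55425162e-07]), 'ee_pos': array([168.93619565, 575.19082373, 217.6922111 ]), 'tool_rot': array([ 1.42418704e-01,  9.89806150e-01, -8.11709232e-04, -1.96123190e-04]), 'contact_force': array([-0.07771343, -0.11330154,  0.04812755]), 'ft_torque': array([-0.03577273,  0.04284133,  0.01980928]), 'grasp_force': 0.0, 'grip_width': 92.60741934635475}
```

View pics/top0.png

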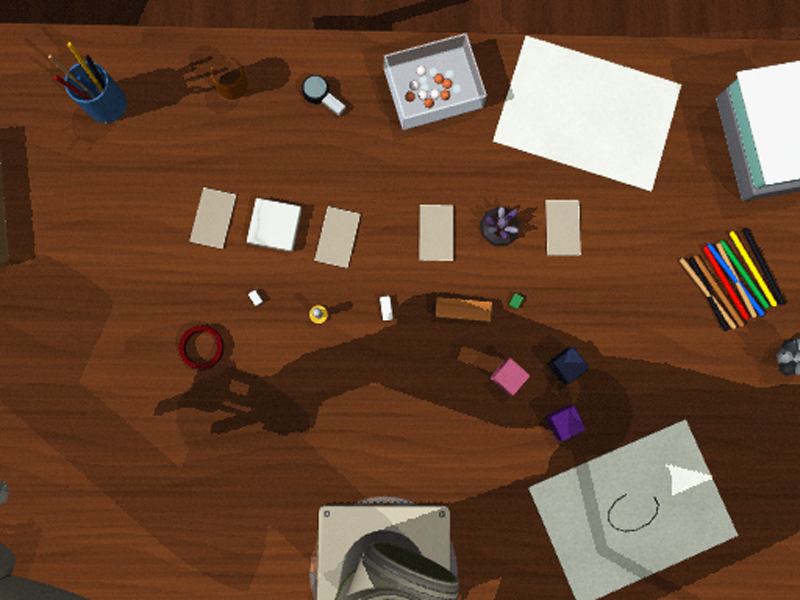

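View pics/scene0.png

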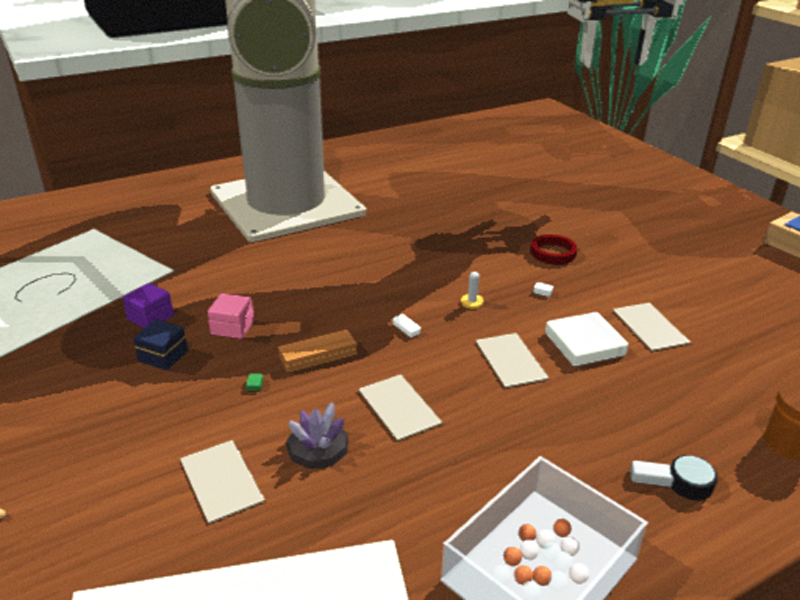

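The top view (800x600) shows the bangle at (202,347), post at (318,314), case at (463,308), navy ring box at (568,365) with pink and purple look-alikes beside it. The plinth is at (275,224) with its right pad at (338,237), and the crystal at (500,225) with its left pad at (436,232).

```bash
cat > h.py <<'E'
import numpy as np, cv2
def world(d,m):
    K,R,t=[np.array(m[k]) for k in("camera_matrix","R","t")]
    v,u=np.mgrid[:d.shape[0],:d.shape[1]]
    c=np.stack([(u-K[0,2])/K[0,0],(v-K[1,2])/K[1,1],np.ones_like(d)],-1)*d[...,None]
    return (c-t)@R
def ray(uv,z,m):
    K,R,t=[np.array(m[k]) for k in("camera_matrix","R","t")]
    uv=np.reshape(uv,(-1,2)).astype(float)
    c=np.c_[(uv[:,0]-K[0,2])/K[0,0],(uv[:,1]-K[1,2])/K[1,1],np.ones(len(uv))]
    o=-R.T@t; r=c@R
    return o+r*((z-o[2])/r[:,2])[:,None]
def rect(mask,z,m):
    cs=cv2.findContours(mask.astype(np.uint8),cv2.RETR_EXTERNAL,cv2.CHAIN_APPROX_NONE)[0]
    c=max(cs,key=cv2.contourArea)
    P=ray(c,z,m)[:,:2].astype(np.float32)
    (x,y),(w,h),a=cv2.minAreaRect(P)
    if w<h: w,h,a=h,w,a-90   # a = angle of long side from x axis
    a=(a+90)%180-90
    return np.round([x,y,w,h,a],1)
E
python3 - <<'E'
from h import *; from workcell import imaging
m=imaging.camera_model("top"); f=np.load("pics/top0.npz"); p,d=f["p"],f["d"]
W=world(d,m); hsv=cv2.cvtColor(p,cv2.COLOR_RGB2HSV)
for n,(u,v) in dict(bangle=(202,347),post=(318,314),case=(463,308),box=(568,365),plinth=(275,224),ppad=(338,237),cpad=(436,232),crystal=(500,225)).items():
    u,v=int(u*.64),int(v*.64); w=W[v-26:v+27,u-26:u+27,2]
    print(n,(u,v),hsv[v,u],np.round(W[v,u],1),"std desk",np.round(np.percentile(w,[5,50,90,97,99.5]),1))
    for z in (3,8,14,25):
        q=np.zeros(d.shape,np.uint8); q[v-26:v+27,u-26:u+27]=W[v-26:v+27,u-26:u+27,2]>z
        k,l,s,c=cv2.connectedComponentsWithStats(q)
        if k<2: continue
        i=l[v,u] or 1+s[1:,4].argmax()
        print("   z>",z,s[i,4],c[i].round(1),rect(l==i,z,m))
E
```

```text
bangle (129, 222) [ 11 186 103] [367.2 313.8  -1.1] std desk [-4.6  0.   9.3 16.8 21. ]
   z> 3 321 [127.9 222. ] [367.3 316.1  77.7  74.1  84.2]
   z> 8 283 [128.2 221.9] [368.1 314.3  73.9  71.6 -89.5]
   z> 14 179 [127.6 222. ] [367.5 314.3  71.6  70.8   2.1]
   z> 25 2 [147.  206.5] [406.9 262.4   2.6   0.    2. ]
post (203, 200) [ 98  15 198] [422.9 113.8  51. ] std desk [-4.6000e+00 -2.0000e-01  3.4000e+00  6.7000e+00  1.2798e+03]
   z> 3 99 [203.3 200.7] [426.9 117.1  32.1  28.9  32. ]
   z> 8 36 [202.7 199.9] [427.5 117.1  21.6  16.    1.1]
   z> 14 29 [202.6 199.6] [428.2 118.   13.5  13.3   1.2]
   z> 25 27 [202.4 199.4] [427.  117.2  15.1  11.2  45.7]
case (296, 197) [ 13 190 114] [ 437.1 -131.7   18.3] std desk [-4.4  0.3 18.7 21.6 24.7]
   z> 3 495 [296.  197.7] [ 438.9 -133.3  101.8   46.1   85.2]
   z> 8 471 [296.1 197.6] [ 436.9 -132.4   99.    35.4   85.8]
   z> 14 451 [296.  197.4] [ 436.4 -131.6   98.4   34.5   85.4]
   z> 25 1 [304. 176.] [ 493.2 -152.5    0.     0.     0. ]
box (363, 233) [113 123  52] [ 342.  -305.4   36.5] std desk [-4.6  0.2 36.9 41.6 45.5]
  
[... 840 characters left out ...]
1 [191. 135.] [601.  151.6   0.    0.    0. ]
cpad (279, 148) [ 20  43 197] [573.4 -87.2   3.4] std desk [-4.4  0.3  4.9  7.1 10.7]
   z> 3 462 [278.2 148.6] [572.5 -85.8 104.   65.8   2.2]
   z> 8 3 [277.  131.7] [617.9 -81.6   6.2   1.2 -62.2]
   z> 14 1 [274. 130.] [621.  -72.6   0.    0.    0. ]
   z> 25 1 [274. 130.] [618.1 -71.8   0.    0.    0. ]
crystal (320, 144) [132  68 101] [ 579.5 -195.1   32.5] std desk [-4.4 -0.  13.5 31.5 51.9]
   z> 3 439 [319.7 144.2] [ 588.8 -201.4   77.    67.3  -30.9]
   z> 8 386 [320.  143.7] [ 586.8 -198.2   67.3   64.    -8.7]
   z> 14 257 [320.7 142.8] [ 584.4 -198.3   61.7   60.3   -0.7]
   z> 25 56 [324.3 139.2] [ 595.1 -211.3   41.5   15.1  -55.5]
```

```bash
cat >> h.py <<'E'
def plan(x,y,z,d):
    """target TCP and closing-axis direction d (deg, mod 180) -> tool shifts in jog units"""
    from workcell import bot
    from scipy.spatial.transform import Rotation as Ro
    s=bot.sense(); R=Ro.from_quat(s["tool_rot"]).as_matrix()
    c=np.degrees(np.arctan2(R[1,1],R[0,1])); D=(d-c+90)%180-90
    sh=R.T@(np.array([x,y,z])-s["ee_pos"])/200
    print("tool z",R[:,2].round(3),"ydir %.1f"%c,"turn %.1f"%D,"t(end of world plan)",sh.round(3),"yaw",round(-D/180,3),"j6->",round(s["joints"][5]-np.radians(D),2),"clock",round(s["clock"],2))
E
python3 - <<'E'
from h import *; from workcell import imaging
P=dict(bangle=(367.5,314,16),post=(427,117,52),case=(436.5,-131.5,20),box=(341,-311,40),plinth=(580.5,196,20),ppad=(562,85,4),cpad=(572.5,-86,4))
for cam in("top","scene"):
    m=imaging.camera_model(cam); f=np.load(f"pics/{cam}0.npz"); p,d=f["p"],f["d"]
    W=world(d,m); hsv=cv2.cvtColor(p,cv2.COLOR_RGB2HSV); H,S,V=[hsv[...,i].astype(int) for i in range(3)]
    K,R,t=[np.array(m[k]) for k in("camera_matrix","R","t")]
    for n,(x,y,z) in P.items():
        near=np.hypot(W[...,0]-x,W[...,1]-y)<75
        if n=="bangle": k=((H<8)|(H>170))&(S>150)
        elif n in("plinth",): k=(S<25)&(V>150)
        elif "pad" in n: k=(S>25)&(S<80)&(V>110)
        else: k=W[...,2]>z*.6
        q=(k&near).astype(np.uint8)
        q=cv2.morphologyEx(q,cv2.MORPH_OPEN,np.ones((2,2),np.uint8)) if n!="post" else q
        kk,l,s,c=cv2.connectedComponentsWithStats(q)
        i=1+s[1:,4].argmax(); zz=z if n!="bangle" else 8
        top=(l==i)&(abs(W[...,2]-z)<6); w=W[top]
        print(cam,n,s[i,4],rect(l==i,zz,m),"top-face mean",w.mean(0).round(1),"mid of bounds",((np.percentile(w,2,0)+np.percentile(w,98,0))/2).round(1))
plan=__import__("h").plan; plan(367.5,314,120,73.6)
E
```

```text
top bangle 339 [364.2 311.6  74.6  73.8   2.1] top-face mean [365.2 310.8  15.2] mid of bounds [366.2 311.8  15.5]
top post 27 [424.1 115.1  14.7  10.9  45.7] top-face mean [425.6 116.2  49.9] mid of bounds [425.8 115.9  50.8]
top case 459 [ 432.9 -134.7   96.    34.4   85.4] top-face mean [ 434.6 -133.6   19.5] mid of bounds [ 434.4 -133.    19.5]
top box 323 [ 338.2 -310.4   48.4   46.5  -52.5] top-face mean [ 339.8 -309.8   39.7] mid of bounds [ 340.  -309.4   39.5]
top plinth 832 [576.6 192.5  78.5  78.  -10.5] top-face mean [577.4 193.8  19.5] mid of bounds [577.7 193.1  19.7]
top ppad 779 [559.1  83.1  99.4  59.4 -12.5] top-face mean [559.4  83.6   3.4] mid of bounds [560.   83.3   3.6]
top cpad 766 [ 5.694e+02 -8.860e+01  9.850e+01  5.750e+01 -1.000e-01] top-face mean [569.2 -89.1   3.4] mid of bounds [569.8 -90.    3.5]
scene bangle 412 [370.  315.4  99.2  72.5 -40.3] top-face mean [374.4 311.3  15.2] mid of bounds [372.1 311.5  14.6]
scene post 59 [441.8 106.   42.1  11.  -34. ] top-face mean [429.6 114.8  50. ] mid of bounds [428.8 115.7  50. ]
scene case 626 [ 446.6 -132.7   97.7   44.1   85.4] top-face mean [ 443.4 -133.9   20.2] mid of bounds [ 441.4 -132.7   18.9]
scene box 501 [ 358.4 -309.8   60.5   60.1  -52.1] top-face mean [ 350.1 -309.5   40. ] mid of bounds [ 348.5 -309.2   38.7]
scene plinth 1139 [593.3 188.5  95.2  91.5 -10. ] top-face mean [588.9 191.6  20.7] mid of bounds [587.  192.5  19.3]
scene ppad 919 [568.   86.9 101.4  61.1 -12.5] top-face mean [570.9  85.3   4.9] mid of bounds [568.3  85.8   4.2]
scene cpad 1181 [ 5.781e+02 -8.550e+01  1.007e+02  6.130e+01 -1.000e-01] top-face mean [580.8 -86.2   4.7] mid of bounds [577.8 -85.9   4. ]
tool z [-0.001 -0.002 -1.   ] ydir 73.6 turn -0.0 t(end of world plan) [-1.321 -0.972  0.49 ] yaw 0.0 j6-> -0.08 clock 0.1
```

```bash
python3 - <<'E'
from h import *; from workcell import imaging
P=dict(bangle=(367.5,314,16),plinth=(580.5,196,20),ppad=(562,85,4),lpad=(595,305,4),cpad=(572.5,-86,4),rpad=(580,-305,4))
for cam in("top","scene"):
    m=imaging.camera_model(cam); f=np.load(f"pics/{cam}0.npz"); p,d=f["p"],f["d"]
    W=world(d,m); hsv=cv2.cvtColor(p,cv2.COLOR_RGB2HSV); H,S,V=[hsv[...,i].astype(int) for i in range(3)]
    for n,(x,y,z) in P.items():
        near=np.hypot(W[...,0]-x,W[...,1]-y)<75
        if n=="bangle": k=((H<8)|(H>170))&(S>150)
        elif n=="plinth": k=(S<25)&(V>150)
        else: k=(S>25)&(S<80)&(V>110)
        kk,l,s,c=cv2.connectedComponentsWithStats((k&near).astype(np.uint8),connectivity=4)
        i=1+s[1:,4].argmax()
        print(cam,n,s[i,4],rect(l==i,8 if n=="bangle" else z,m))
E
```

```text
top bangle 340 [366.8 314.4  74.7  73.8   2.1]
top plinth 832 [579.3 195.3  78.5  78.  -10.5]
top ppad 783 [561.9  85.9  99.5  59.4 -12.5]
top lpad 786 [592.7 303.4  99.4  59.3 -11.7]
top cpad 766 [ 5.722e+02 -8.590e+01  9.850e+01  5.750e+01 -1.000e-01]
top rpad 761 [ 583.6 -310.5   98.4   59.3    0.8]
scene bangle 414 [364.9 317.3 100.3  74.2 -46.3]
scene plinth 1144 [589.7 189.   95.8  91.8 -10. ]
scene ppad 921 [564.3  87.  102.   61.3 -12.5]
scene lpad 745 [595.  304.7 101.8  62.5 -11.9]
scene cpad 1183 [ 5.748e+02 -8.580e+01  1.012e+02  6.140e+01 -1.000e-01]
scene rpad 1668 [ 587.1 -309.5  101.2   60.9    0.6]
```

```bash
python3 -m jog '[{"tx":-0.3,"ty":-0.3,"tz":0.1},{"tx":-0.7,"ty":-0.6,"tz":0.1},{"tx":-1,"ty":-0.8,"tz":0.1},{"tx":-1,"ty":-0.97,"tz":0.1},{"tx":-1,"ty":-0.97,"tz":0.1},{"tx":-1,"ty":-0.97,"tz":0.1}]'
python3 - <<'E'
from workcell import bot, imaging
import cv2,numpy as np
p,d=imaging.read_camera("wrist"); np.savez("pics/w1.npz",p=p,d=d)
m=imaging.camera_model("wrist"); print({k:np.round(v,3).tolist() for k,v in m.items()})
cv2.imwrite("pics/w1.png",p[:,:,::-1])
E
```

```text
{'camera_matrix': [[328.373, 0.0, 252.937], [0.0, 328.373, 190.479], [0.0, 0.0, 1.0]], 'R': [[0.283, 0.959, -0.002], [0.922, -0.272, 0.274], [0.263, -0.08, -0.962]], 't': [-599.562, -31.432, 392.494]}validation failed for argument at $[0]...
```

```bash
python3 -m jog '[{"tx":-0.25,"ty":-0.25,"tz":0.1,"yaw":0,"gripper":1},{"tx":-0.5,"ty":-0.45,"tz":0.1,"yaw":0,"gripper":1},{"tx":-0.75,"ty":-0.7,"tz":0.1,"yaw":0,"gripper":1},{"tx":-1,"ty":-0.97,"tz":0.1,"yaw":0,"gripper":1},{"tx":-1,"ty":-0.97,"tz":0.1,"yaw":0,"gripper":1},{"tx":-1,"ty":-0.97,"tz":0.1,"yaw":0,"gripper":1},{"tx":-1,"ty":-0.97,"tz":0.1,"yaw":0,"gripper":1},{"tx":-1,"ty":-0.97,"tz":0.1,"yaw":0,"gripper":1}]'
python3 - <<'E'
from workcell import bot, imaging
import cv2,numpy as np
from h import plan
m=imaging.camera_model("wrist");p,d=imaging.read_camera("wrist"); np.savez("pics/w1.npz",p=p,d=d,**m)
cv2.imwrite("pics/w1.png",p[:,:,::-1])
plan(367.5,314.5,120,73.6)
plan(367.5,314.5,4,73.6)
E
```

```text
clock: 0.95
ee_pos: [306.6, 332.8, 198.6]
tool_rot: [0.143, 0.99, 0.0, -0.0]
contact_force: [-0.8, 0.6, 0.6]
grip_width: 92.9
grasp_force: 0.0
tool z [-0.  0. -1.] ydir 73.6 turn 0.0 t(end of world plan) [-0.321 -0.004  0.393] yaw -0.0 j6-> -0.57 clock 1.0
tool z [-0.  0. -1.] ydir 73.6 turn 0.0 t(end of world plan) [-0.321 -0.005  0.973] yaw -0.0 j6-> -0.57 clock 1.0
```

```bash
python3 - <<'E'
from h import *
f=np.load("pics/w1.npz"); p=f["p"]; m=f
h=cv2.cvtColor(p,cv2.COLOR_RGB2HSV).astype(int); H,S,V=h[...,0],h[...,1],h[...,2]
k=(((H<6)|(H>172))&(S>150)).astype(np.uint8)
kk,l,s,c=cv2.connectedComponentsWithStats(k,connectivity=4); i=1+s[1:,4].argmax()
print(s[i])
for z in(0,8,16):print(z,rect(l==i,z,m))
E
```

```text
[ 221  193   64   62 1588]
0 [373.4 312.8  77.9  75.4 -16.6]
8 [370.3 313.7  76.2  73.8 -16.6]
16 [367.2 314.6  74.5  72.1 -16.6]
```

View pics/w1.png

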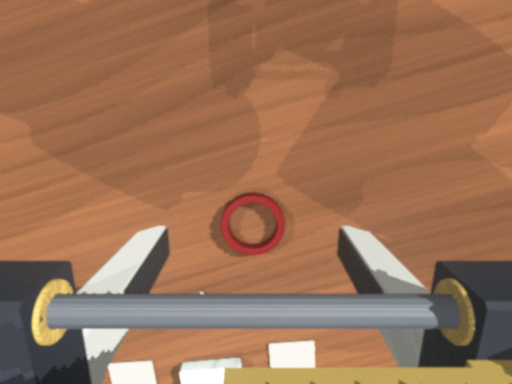

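The wrist view shows the bangle at (252,223), between the fingers and about 65 mm ahead, which agrees with the top view (368, 314).

```bash
python3 -m jog '[{"tx":-0.2,"ty":0,"tz":0,"yaw":0,"gripper":1},{"tx":-0.325,"ty":0,"tz":0.2,"yaw":0,"gripper":1},{"tx":-0.325,"ty":-0.004,"tz":0.4,"yaw":0,"gripper":1},{"tx":-0.325,"ty":-0.004,"tz":0.6,"yaw":0,"gripper":1},{"tx":-0.325,"ty":-0.004,"tz":0.75,"yaw":0,"gripper":1},{"tx":-0.325,"ty":-0.004,"tz":0.88,"yaw":0,"gripper":1},{"tx":-0.325,"ty":-0.004,"tz":0.97,"yaw":0,"gripper":1},{"tx":-0.325,"ty":-0.004,"tz":0.97,"yaw":0,"gripper":1},{"tx":-0.325,"ty":-0.004,"tz":0.97,"yaw":0,"gripper":1}]' && python3 -m jog '[{"tx":0,"ty":0,"tz":0,"yaw":0,"gripper":0.7},{"tx":0,"ty":0,"tz":0,"yaw":0,"gripper":0.7},{"tx":0,"ty":0,"tz":0,"yaw":0,"gripper":0.7},{"tx":0,"ty":0,"tz":0,"yaw":0,"gripper":0.7},{"tx":0,"ty":0,"tz":0,"yaw":0,"gripper":0.7},{"tx":0,"ty":0,"tz":0,"yaw":0,"gripper":0.7}]'
```

```text
clock: 1.9
ee_pos: [367.7, 314.9, 4.4]
tool_rot: [0.142, 0.99, -0.0, -0.0]
contact_force: [-0.5, -0.7, 0.7]
grip_width: 92.7
grasp_force: 0.0
clock: 2.5
ee_pos: [368.8, 314.5, 5.3]
tool_rot: [0.142, 0.99, 0.0, 0.0]
contact_force: [-0.2, 0.7, 5.9]
grip_width: 73.8
grasp_force: 30.0
```

```bash
python3 -m jog '[{"tx":0,"ty":0,"tz":-0.1,"yaw":0,"gripper":0.7},{"tx":0,"ty":0,"tz":-0.25,"yaw":0,"gripper":0.7},{"tx":0,"ty":0,"tz":-0.4,"yaw":0,"gripper":0.7},{"tx":0,"ty":0,"tz":-0.4,"yaw":0,"gripper":0.7},{"tx":0,"ty":0,"tz":-0.4,"yaw":0,"gripper":0.7}]'; python3 -c "
from h import plan
plan(580.5,195.5,85,73.6)"
```

```text
clock: 3.0
ee_pos: [368.9, 314.2, 84.9]
tool_rot: [0.142, 0.99, 0.0, 0.001]
contact_force: [-1.2, -0.9, -1.8]
grip_width: 74.0
grasp_force: 30.0
tool z [ 0.001  0.001 -1.   ] ydir 73.6 turn -0.0 t(end of world plan) [-1.182 -0.271  0.   ] yaw 0.0 j6-> -0.68 clock 3.0
```

```bash
python3 -m jog '[{"tx":-0.15,"ty":-0.05,"tz":0,"yaw":0,"gripper":0.7},{"tx":-0.35,"ty":-0.1,"tz":0,"yaw":0,"gripper":0.7},{"tx":-0.55,"ty":-0.15,"tz":0,"yaw":0,"gripper":0.7},{"tx":-0.75,"ty":-0.2,"tz":0,"yaw":0,"gripper":0.7},{"tx":-0.9,"ty":-0.25,"tz":0,"yaw":0,"gripper":0.7},{"tx":-1,"ty":-0.27,"tz":0,"yaw":0,"gripper":0.7},{"tx":-1,"ty":-0.27,"tz":0,"yaw":0,"gripper":0.7}]' >/dev/null && python3 -m jog '[{"tx":-0.1,"ty":0,"tz":0,"yaw":0,"gripper":0.7},{"tx":-0.182,"ty":0,"tz":0,"yaw":0,"gripper":0.7},{"tx":-0.182,"ty":0,"tz":0,"yaw":0,"gripper":0.7},{"tx":-0.182,"ty":0,"tz":0,"yaw":0,"gripper":0.7}]'; python3 - <<'E'
from h import *; from workcell import imaging
plan(580.5,195.5,26,73.6)
m=imaging.camera_model("wrist");p,d=imaging.read_camera("wrist"); np.savez("pics/w2.npz",p=p,d=d,**m)
cv2.imwrite("pics/w2.png",p[:,:,::-1])
E
```

```text
clock: 4.1
ee_pos: [578.4, 195.8, 83.1]
tool_rot: [0.142, 0.99, -0.0, -0.001]
contact_force: [0.1, -0.5, -0.7]
grip_width: 74.1
grasp_force: 30.0
tool z [-0.003 -0.    -1.   ] ydir 73.6 turn -0.0 t(end of world plan) [-0.011  0.002  0.285] yaw 0.0 j6-> -1.04 clock 4.1
```

View pics/w2.png

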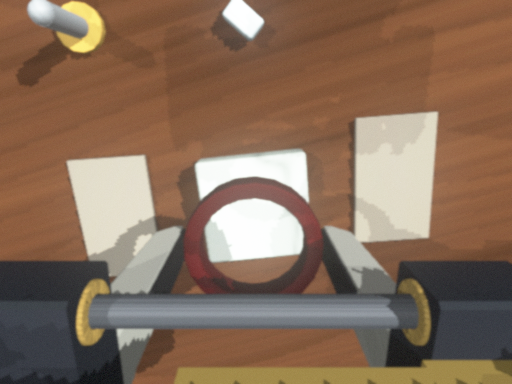

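The bangle (centre 253,238) hangs level over the plinth (195–310, 150–262), with the pads clear on either side.

```bash
python3 - <<'E'
from h import *
f=np.load("pics/w2.npz"); p=f["p"]
h=cv2.cvtColor(p,cv2.COLOR_RGB2HSV).astype(int); S,V=h[...,1],h[...,2]
k=np.zeros(S.shape,bool); k[140:275,185:325]=True
q=k&(S<25)&(V>150)
print(rect(q,20,f))
pts=np.argwhere(q)[:,::-1]; hull=cv2.convexHull(pts[:,None].astype(np.int32))
P=ray(hull,20,f)[:,:2].astype(np.float32); print(cv2.minAreaRect(P))
q=k&(S>25)&(V>110)&(S<90)
E
python3 -m jog '[{"tx":-0.011,"ty":0,"tz":0.1,"yaw":0,"gripper":0.7},{"tx":-0.011,"ty":0,"tz":0.1,"yaw":0,"gripper":0.7},{"tx":-0.011,"ty":0,"tz":0.1,"yaw":0,"gripper":0.7}]'
```

```text
[596.9 191.   74.   48.8  80.1]
((581.2841186523438, 196.78475952148438), (79.59928131103516, 81.77902221679688), 79.56587982177734)
clock: 4.45
ee_pos: [580.7, 195.2, 64.0]
tool_rot: [0.142, 0.99, -0.0, -0.001]
contact_force: [0.2, -0.0, 0.1]
grip_width: 74.2
grasp_force: 30.0
```

```bash
python3 -m jog '[{"tx":0,"ty":0,"tz":0.08,"yaw":0,"gripper":0.7},{"tx":0,"ty":0,"tz":0.14,"yaw":0,"gripper":0.7},{"tx":0,"ty":0,"tz":0.17,"yaw":0,"gripper":0.7},{"tx":0,"ty":0,"tz":0.185,"yaw":0,"gripper":0.7},{"tx":0,"ty":0,"tz":0.192,"yaw":0,"gripper":0.7},{"tx":0,"ty":0,"tz":0.192,"yaw":0,"gripper":0.7},{"tx":0,"ty":0,"tz":0.192,"yaw":0,"gripper":0.7}]'
```

```text
clock: 5.15
ee_pos: [582.6, 195.1, 26.8]
tool_rot: [0.142, 0.99, 0.0, 0.0]
contact_force: [-0.2, 0.1, -1.4]
grip_width: 73.8
grasp_force: 30.0
```

```bash
python3 -m jog '[{"tx":0.004,"ty":0.003,"tz":0.005,"yaw":0,"gripper":0.7},{"tx":0.004,"ty":0.003,"tz":0.009,"yaw":0,"gripper":0.7},{"tx":0.004,"ty":0.003,"tz":0.009,"yaw":0,"gripper":0.7}]'
```

```text
clock: 5.45
ee_pos: [582.0, 196.0, 25.4]
tool_rot: [0.142, 0.99, 0.0, 0.0]
contact_force: [-2.5, -0.2, 5.2]
grip_width: 73.6
grasp_force: 30.0
```

Contact; release, rise.

```bash
python3 -m jog '[{"tx":0,"ty":0,"tz":0,"yaw":0,"gripper":1},{"tx":0,"ty":0,"tz":0,"yaw":0,"gripper":1},{"tx":0,"ty":0,"tz":0,"yaw":0,"gripper":1},{"tx":0,"ty":0,"tz":0,"yaw":0,"gripper":1},{"tx":0,"ty":0,"tz":-0.1,"yaw":0,"gripper":1},{"tx":0,"ty":0,"tz":-0.3,"yaw":0,"gripper":1},{"tx":0,"ty":0,"tz":-0.5,"yaw":0,"gripper":1},{"tx":0,"ty":0,"tz":-0.5,"yaw":0,"gripper":1},{"tx":0,"ty":0,"tz":-0.5,"yaw":0,"gripper":1}]'; python3 - <<'E'
from h import *; from workcell import imaging
m=imaging.camera_model("wrist");p,d=imaging.read_camera("wrist"); np.savez("pics/w3.npz",p=p,d=d,**m)
cv2.imwrite("pics/w3.png",p[:,:,::-1])
f=m
h=cv2.cvtColor(p,cv2.COLOR_RGB2HSV).astype(int); H,S,V=h[...,0],h[...,1],h[...,2]
k=(((H<6)|(H>172))&(S>150)).astype(np.uint8)
kk,l,s,c=cv2.connectedComponentsWithStats(k,connectivity=4); i=1+s[1:,4].argmax()
print(s[i],rect(l==i,36,m))
q=(S<25)&(V>150); q[:150]=0;q[300:]=0;q[:,:170]=0;q[:,340:]=0
pts=np.argwhere(q)[:,::-1]; hull=cv2.convexHull(pts[:,None].astype(np.int32))
print(cv2.minAreaRect(ray(hull,20,m)[:,:2].astype(np.float32)))
plan(427.5,117,120,73.6)
E
```

```text
clock: 6.35
ee_pos: [582.6, 196.1, 125.9]
tool_rot: [0.142, 0.99, 0.001, 0.001]
contact_force: [-1.1, -0.0, -0.8]
grip_width: 92.8
grasp_force: 0.0Traceback (most recent call last):
  File "<stdin>", line 7, in <module>
ValueError: attempt to get argmax of an empty sequence
```

View pics/w3.png

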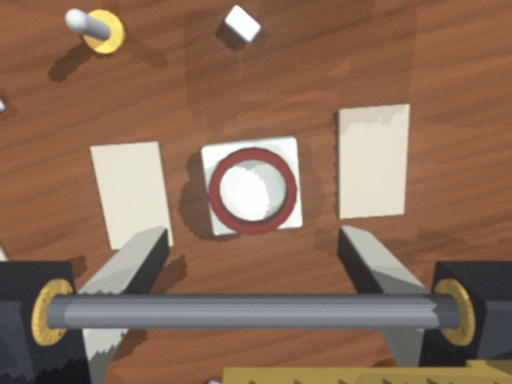

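The bangle (252,190) lies flat and centred on the plinth (251,187). The post's foot is at (104,31).

```bash
python3 - <<'E'
from h import *
f=np.load("pics/w3.npz"); p=f["p"]
h=cv2.cvtColor(p,cv2.COLOR_RGB2HSV).astype(int); H,S,V=h[...,0],h[...,1],h[...,2]
print(h[158,252],h[190,214],h[45,110])
R=np.zeros(S.shape,bool); R[140:242,200:305]=1
print("bangle",rect(R&(S>60)&((H<7)|(H>170)) ,36,f))
q=R&(S<30)&(V>130)
hull=cv2.convexHull(np.argwhere(q)[:,::-1][:,None].astype(np.int32))
print("plinth",cv2.minAreaRect(ray(hull,20,f)[:,:2].astype(np.float32)))
q=(H>18)&(H<32)&(S>130)&(V>120); q[80:]=0
print("post",rect(q,6,f))
plan(427.5,117,110,73.6)
E
```

```text
[  2 103 144] [  3 125 145] [ 25 130 249]
bangle [581.6 196.6  72.9  71.4 -47.6]
plinth ((581.4964599609375, 196.75689697265625), (80.18551635742188, 81.36788940429688), 79.94877624511719)
post [429.2 118.9  32.5  30.1 -37.3]
tool z [-0. -0. -1.] ydir 73.6 turn -0.0 t(end of world plan) [ 0.627 -0.595  0.07 ] yaw 0.0 j6-> -1.04 clock 6.4
```

```bash
python3 -m jog '[{"tx":0.15,"ty":-0.15,"tz":0,"yaw":0,"gripper":0.7},{"tx":0.35,"ty":-0.3,"tz":0,"yaw":0,"gripper":0.6},{"tx":0.5,"ty":-0.45,"tz":0,"yaw":0,"gripper":0.6},{"tx":0.6,"ty":-0.57,"tz":0,"yaw":0,"gripper":0.6},{"tx":0.624,"ty":-0.589,"tz":0,"yaw":0,"gripper":0.6},{"tx":0.624,"ty":-0.589,"tz":0,"yaw":0,"gripper":0.6},{"tx":0.624,"ty":-0.589,"tz":0.0,"yaw":0,"gripper":0.6},{"tx":0.624,"ty":-0.589,"tz":0.0,"yaw":0,"gripper":0.6}]'; python3 - <<'E'
from h import *; from workcell import imaging
m=imaging.camera_model("wrist");p,d=imaging.read_camera("wrist"); np.savez("pics/w4.npz",p=p,d=d,**m)
cv2.imwrite("pics/w4.png",p[:,:,::-1])
h=cv2.cvtColor(p,cv2.COLOR_RGB2HSV).astype(int); H,S,V=h[...,0],h[...,1],h[...,2]
q=(H>18)&(H<32)&(S>120)&(V>120); q[250:]=0
print("post",rect(q,6,m))
plan(428.5,118,24,73.6)
E
```

```text
clock: 7.2
ee_pos: [429.3, 118.3, 124.2]
tool_rot: [0.142, 0.99, 0.0, -0.0]
contact_force: [-0.2, 0.8, -0.3]
grip_width: 56.0
grasp_force: 0.0
post [426.  117.5  31.5  27.8  73.6]
tool z [-0.  0. -1.] ydir 73.6 turn -0.0 t(end of world plan) [ 0.003 -0.003  0.501] yaw 0.0 j6-> -1.13 clock 7.25
```

View pics/w4.png

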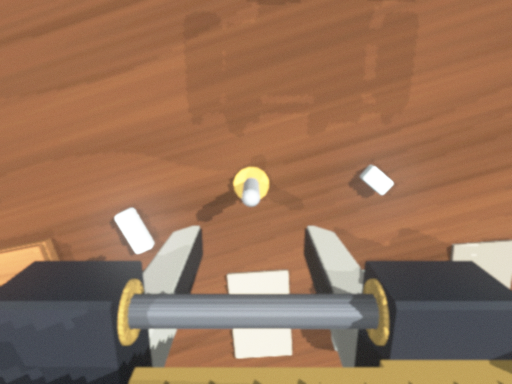

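The post's foot is at (251,184), centred between the fingers, and the white pieces are clear of the path.

```bash
python3 -m jog '[{"tx":0.003,"ty":-0.003,"tz":0.15,"yaw":0,"gripper":0.6},{"tx":0.003,"ty":-0.003,"tz":0.3,"yaw":0,"gripper":0.6},{"tx":0.003,"ty":-0.003,"tz":0.42,"yaw":0,"gripper":0.6},{"tx":0.003,"ty":-0.003,"tz":0.5,"yaw":0,"gripper":0.6},{"tx":0.003,"ty":-0.003,"tz":0.5,"yaw":0,"gripper":0.6},{"tx":0.003,"ty":-0.003,"tz":0.5,"yaw":0,"gripper":0.6}]' && python3 -m jog '[{"tx":0,"ty":0,"tz":0,"yaw":0,"gripper":0.1},{"tx":0,"ty":0,"tz":0,"yaw":0,"gripper":0.1},{"tx":0,"ty":0,"tz":0,"yaw":0,"gripper":0.1},{"tx":0,"ty":0,"tz":0,"yaw":0,"gripper":0.1},{"tx":0,"ty":0,"tz":0,"yaw":0,"gripper":0.1},{"tx":0,"ty":0,"tz":0,"yaw":0,"gripper":0.1},{"tx":0,"ty":0,"tz":0,"yaw":0,"gripper":0.1},{"tx":0,"ty":0,"tz":0,"yaw":0,"gripper":0.1}]'
```

```text
clock: 7.85
ee_pos: [428.1, 117.8, 24.5]
tool_rot: [0.142, 0.99, -0.0, -0.0]
contact_force: [-0.0, -0.1, 1.0]
grip_width: 55.8
grasp_force: 0.0
clock: 8.65
ee_pos: [427.8, 117.5, 24.4]
tool_rot: [0.142, 0.99, -0.0, -0.0]
contact_force: [-0.8, -0.1, 0.3]
grip_width: 13.2
grasp_force: 30.0
```

```bash
python3 -m jog '[{"tx":0,"ty":0,"tz":-0.1,"yaw":0,"gripper":0.1},{"tx":0,"ty":0,"tz":-0.25,"yaw":0,"gripper":0.1},{"tx":0,"ty":0,"tz":-0.4,"yaw":0,"gripper":0.1},{"tx":-0.15,"ty":0.1,"tz":-0.4,"yaw":0,"gripper":0.1},{"tx":-0.3,"ty":0.27,"tz":-0.4,"yaw":0,"gripper":0.1},{"tx":-0.45,"ty":0.45,"tz":-0.4,"yaw":0,"gripper":0.1},{"tx":-0.58,"ty":0.56,"tz":-0.4,"yaw":0,"gripper":0.1},{"tx":-0.624,"ty":0.595,"tz":-0.4,"yaw":0,"gripper":0.1},{"tx":-0.624,"ty":0.595,"tz":-0.4,"yaw":0,"gripper":0.1},{"tx":-0.624,"ty":0.595,"tz":-0.4,"yaw":0,"gripper":0.1},{"tx":-0.624,"ty":0.595,"tz":-0.4,"yaw":0,"gripper":0.1}]'; python3 - <<'E'
from h import *; from workcell import imaging
m=imaging.camera_model("wrist");p,d=imaging.read_camera("wrist"); np.savez("pics/w5.npz",p=p,d=d,**m)
cv2.imwrite("pics/w5.png",p[:,:,::-1])
plan(581.6,196.6,44.5,73.6)
E
```

```text
clock: 9.75
ee_pos: [580.2, 196.1, 104.1]
tool_rot: [0.143, 0.99, -0.0, -0.0]
contact_force: [-0.5, -1.2, -0.2]
grip_width: 13.1
grasp_force: 30.0
tool z [-0.001 -0.    -1.   ] ydir 73.6 turn -0.0 t(end of world plan) [-0.006  0.004  0.299] yaw 0.0 j6-> -1.04 clock 9.8
```

View pics/w5.png

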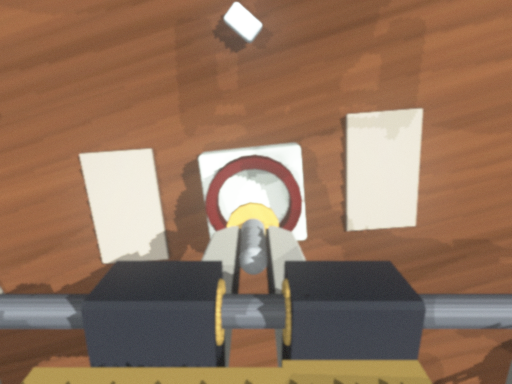

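The post is held upright over the bangle, with its foot at (254,217).

```bash
python3 -m jog '[{"tx":-0.004,"ty":0.003,"tz":0.1,"yaw":0,"gripper":0.1},{"tx":-0.004,"ty":0.003,"tz":0.18,"yaw":0,"gripper":0.1},{"tx":-0.004,"ty":0.003,"tz":0.24,"yaw":0,"gripper":0.1},{"tx":-0.004,"ty":0.003,"tz":0.27,"yaw":0,"gripper":0.1},{"tx":-0.004,"ty":0.003,"tz":0.285,"yaw":0,"gripper":0.1},{"tx":-0.004,"ty":0.003,"tz":0.293,"yaw":0,"gripper":0.1},{"tx":-0.004,"ty":0.003,"tz":0.298,"yaw":0,"gripper":0.1},{"tx":-0.004,"ty":0.003,"tz":0.298,"yaw":0,"gripper":0.1},{"tx":-0.004,"ty":0.003,"tz":0.298,"yaw":0,"gripper":0.1}]'
```

```text
clock: 10.7
ee_pos: [582.5, 197.0, 45.4]
tool_rot: [0.142, 0.99, 0.0, 0.0]
contact_force: [1.0, -0.1, -1.6]
grip_width: 13.0
grasp_force: 30.0
```

```bash
python3 -m jog '[{"tx":0.004,"ty":0,"tz":0.004,"yaw":0,"gripper":0.1},{"tx":0.004,"ty":0,"tz":0.007,"yaw":0,"gripper":0.1},{"tx":0.004,"ty":0,"tz":0.007,"yaw":0,"gripper":0.1}]'
```

```text
clock: 11.0
ee_pos: [581.8, 197.2, 44.5]
tool_rot: [0.142, 0.99, 0.0, 0.001]
contact_force: [-1.2, -1.5, 4.7]
grip_width: 13.4
grasp_force: 30.0
```

Contact: release and rise. The case is next.

```bash
python3 -m jog '[{"tx":0,"ty":0,"tz":0,"yaw":0,"gripper":0.3},{"tx":0,"ty":0,"tz":0,"yaw":0,"gripper":0.3},{"tx":0,"ty":0,"tz":0,"yaw":0,"gripper":0.3},{"tx":0,"ty":0,"tz":0,"yaw":0,"gripper":0.3},{"tx":0,"ty":0,"tz":-0.1,"yaw":0,"gripper":0.3},{"tx":0,"ty":0,"tz":-0.3,"yaw":0,"gripper":0.3},{"tx":0,"ty":0,"tz":-0.5,"yaw":0,"gripper":0.6},{"tx":0,"ty":0,"tz":-0.5,"yaw":0,"gripper":0.8},{"tx":0,"ty":0,"tz":-0.5,"yaw":0,"gripper":0.8}]'; python3 - <<'E'
from h import *; from workcell import imaging
m=imaging.camera_model("wrist");p,d=imaging.read_camera("wrist"); np.savez("pics/w6.npz",p=p,d=d,**m)
cv2.imwrite("pics/w6.png",p[:,:,::-1])
plan(437,-131.5,145,-4.5)
E
```

```text
clock: 11.9
ee_pos: [582.4, 197.4, 144.9]
tool_rot: [0.142, 0.99, 0.001, 0.001]
contact_force: [0.3, 0.5, -0.2]
grip_width: 47.7
grasp_force: 0.0
tool z [-0. -0. -1.] ydir 73.6 turn -78.1 t(end of world plan) [ 0.228 -1.779 -0.01 ] yaw 0.434 j6-> 0.32 clock 11.95
```

View pics/w6.png

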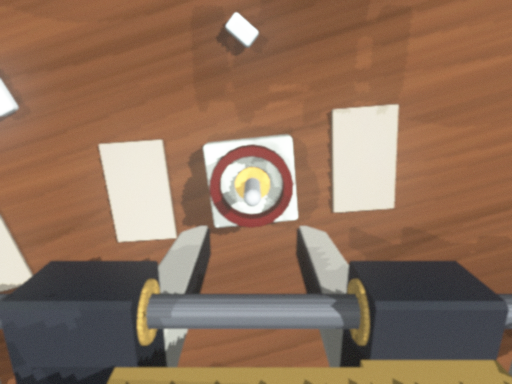

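The post stands upright inside the bangle, with its foot at (253,183) and the bangle at (252,185). Now on to the case.

```bash
python3 -m jog '[{"tx":0,"ty":-0.15,"tz":0,"yaw":0.05,"gripper":0.8},{"tx":0.05,"ty":-0.35,"tz":0,"yaw":0.1,"gripper":0.8},{"tx":0.1,"ty":-0.55,"tz":0,"yaw":0.15,"gripper":0.8},{"tx":0.15,"ty":-0.75,"tz":0,"yaw":0.19,"gripper":0.8},{"tx":0.2,"ty":-0.9,"tz":0,"yaw":0.24,"gripper":0.8},{"tx":0.228,"ty":-1,"tz":0,"yaw":0.29,"gripper":0.8},{"tx":0.228,"ty":-1,"tz":0,"yaw":0.33,"gripper":0.8},{"tx":0.228,"ty":-1,"tz":0,"yaw":0.38,"gripper":0.8},{"tx":0.228,"ty":-1,"tz":0,"yaw":0.434,"gripper":0.8},{"tx":0.228,"ty":-1,"tz":0,"yaw":0.434,"gripper":0.8},{"tx":0.228,"ty":-1,"tz":0,"yaw":0.434,"gripper":0.8}]'; python3 - <<'E'
from h import *
plan(437,-131.5,125,-4.5)
E
```

```text
clock: 13.05
ee_pos: [480.2, 18.2, 142.0]
tool_rot: [0.733, 0.68, -0.001, -0.001]
contact_force: [0.4, -0.5, -0.1]
grip_width: 74.1
grasp_force: 0.0
tool z [-0.003  0.    -1.   ] ydir -4.3 turn -0.2 t(end of world plan) [-0.762 -0.159  0.085] yaw 0.001 j6-> 0.01 clock 13.05
```

```bash
python3 -m jog '[{"tx":-0.15,"ty":-0.05,"tz":0,"yaw":0,"gripper":0.8},{"tx":-0.35,"ty":-0.1,"tz":0,"yaw":0,"gripper":0.8},{"tx":-0.55,"ty":-0.159,"tz":0,"yaw":0,"gripper":0.8},{"tx":-0.7,"ty":-0.159,"tz":0.04,"yaw":0,"gripper":0.8},{"tx":-0.762,"ty":-0.159,"tz":0.08,"yaw":0,"gripper":0.8},{"tx":-0.762,"ty":-0.159,"tz":0.08,"yaw":0,"gripper":0.8},{"tx":-0.762,"ty":-0.159,"tz":0.08,"yaw":0,"gripper":0.8}]'; python3 - <<'E'
from h import *; from workcell import imaging
m=imaging.camera_model("wrist");p,d=imaging.read_camera("wrist"); np.savez("pics/w7.npz",p=p,d=d,**m)
cv2.imwrite("pics/w7.png",p[:,:,::-1])
plan(437,-131.5,7,-4.5)
W=world(d,m); near=np.hypot(W[...,0]-437,W[...,1]+131.5)<70
q=near&(W[...,2]>14)&(W[...,2]<27)&(np.mgrid[:384,:512][0]<270)
l=cv2.connectedComponentsWithStats(q.astype(np.uint8)); i=1+l[2][1:,4].argmax()
print(l[2][i],rect(l[1]==i,20,m))
E
```

```text
clock: 13.75
ee_pos: [437.3, -130.5, 126.8]
tool_rot: [0.734, 0.679, -0.0, -0.001]
contact_force: [0.1, 0.1, 0.3]
grip_width: 74.7
grasp_force: 0.0
tool z [-0.001  0.001 -1.   ] ydir -4.4 turn -0.1 t(end of world plan) [-0.007 -0.002  0.601] yaw 0.001 j6-> -0.32 clock 13.8
[ 234  134   41  107 4168] [ 438.  -130.7   95.3   33.9   85.4]
```

View pics/w7.png

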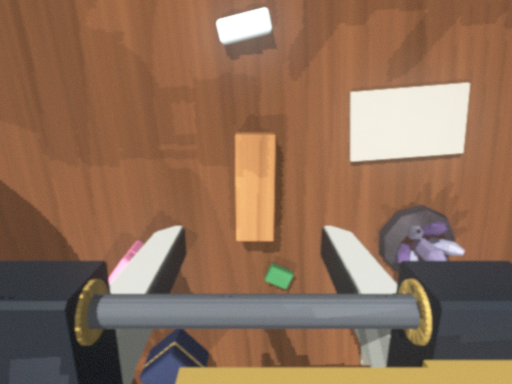

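The case spans (235–275, 133–241), squarely between the fingers, and the green block lies beyond its end.

```bash
python3 -m jog '[{"tx":-0.003,"ty":0.002,"tz":0.15,"yaw":0,"gripper":0.8},{"tx":-0.003,"ty":0.002,"tz":0.33,"yaw":0,"gripper":0.8},{"tx":-0.003,"ty":0.002,"tz":0.48,"yaw":0,"gripper":0.8},{"tx":-0.003,"ty":0.002,"tz":0.57,"yaw":0,"gripper":0.8},{"tx":-0.003,"ty":0.002,"tz":0.602,"yaw":0,"gripper":0.8},{"tx":-0.003,"ty":0.002,"tz":0.602,"yaw":0,"gripper":0.8},{"tx":-0.003,"ty":0.002,"tz":0.602,"yaw":0,"gripper":0.8}]' && python3 -m jog '[{"tx":0,"ty":0,"tz":0,"yaw":0,"gripper":0.3},{"tx":0,"ty":0,"tz":0,"yaw":0,"gripper":0.3},{"tx":0,"ty":0,"tz":0,"yaw":0,"gripper":0.3},{"tx":0,"ty":0,"tz":0,"yaw":0,"gripper":0.3},{"tx":0,"ty":0,"tz":0,"yaw":0,"gripper":0.3},{"tx":0,"ty":0,"tz":0,"yaw":0,"gripper":0.3},{"tx":0,"ty":0,"tz":0,"yaw":0,"gripper":0.3},{"tx":0,"ty":0,"tz":0,"yaw":0,"gripper":0.3}]'; python3 -m jog '[{"tx":0,"ty":0,"tz":-0.05,"yaw":0,"gripper":0.3},{"tx":0,"ty":0,"tz":-0.2,"yaw":0,"gripper":0.3},{"tx":0,"ty":0,"tz":-0.4,"yaw":0,"gripper":0.3},{"tx":0,"ty":0,"tz":-0.55,"yaw":0,"gripper":0.3},{"tx":0,"ty":0,"tz":-0.55,"yaw":0,"gripper":0.3},{"tx":0,"ty":0,"tz":-0.55,"yaw":0,"gripper":0.3}]'
python3 -c "
from h import plan
plan(563,86.5,117,77.3)"
```

```text
clock: 14.5
ee_pos: [439.0, -131.8, 8.2]
tool_rot: [0.734, 0.679, 0.0, 0.001]
contact_force: [0.3, 0.2, 0.3]
grip_width: 74.3
grasp_force: 0.0
clock: 15.3
ee_pos: [437.9, -132.0, 7.1]
tool_rot: [0.734, 0.679, -0.0, 0.0]
contact_force: [0.2, -0.0, 0.7]
grip_width: 33.5
grasp_force: 30.0
clock: 15.9
ee_pos: [438.4, -132.2, 117.9]
tool_rot: [0.734, 0.679, 0.0, 0.001]
contact_force: [-0.1, 0.8, -2.0]
grip_width: 33.6
grasp_force: 30.0
tool z [ 0.002 -0.001 -1.   ] ydir -4.5 turn 81.8 t(end of world plan) [1.139 0.535 0.005] yaw -0.454 j6-> -1.75 clock 15.9
```

```bash
python3 -m jog '[{"tx":0.15,"ty":0.05,"tz":0,"yaw":-0.045,"gripper":0.3},{"tx":0.3,"ty":0.1,"tz":0,"yaw":-0.09,"gripper":0.3},{"tx":0.45,"ty":0.2,"tz":0,"yaw":-0.135,"gripper":0.3},{"tx":0.6,"ty":0.3,"tz":0,"yaw":-0.18,"gripper":0.3},{"tx":0.75,"ty":0.4,"tz":0,"yaw":-0.225,"gripper":0.3},{"tx":0.9,"ty":0.5,"tz":0,"yaw":-0.27,"gripper":0.3},{"tx":1,"ty":0.535,"tz":0,"yaw":-0.315,"gripper":0.3},{"tx":1,"ty":0.535,"tz":0,"yaw":-0.36,"gripper":0.3},{"tx":1,"ty":0.535,"tz":0,"yaw":-0.405,"gripper":0.3},{"tx":1,"ty":0.535,"tz":0,"yaw":-0.454,"gripper":0.3},{"tx":1,"ty":0.535,"tz":0,"yaw":-0.454,"gripper":0.3},{"tx":1,"ty":0.535,"tz":0,"yaw":-0.454,"gripper":0.3}]'
python3 -c "
from h import plan
plan(563,86.5,60,77.5)"
```

```text
clock: 17.1
ee_pos: [559.2, 59.0, 115.5]
tool_rot: [0.113, 0.994, -0.0, -0.001]
contact_force: [0.1, 0.3, 0.1]
grip_width: 33.6
grasp_force: 30.0
tool z [-0.003  0.    -1.   ] ydir 77.0 turn 0.5 t(end of world plan) [0.012 0.139 0.277] yaw -0.003 j6-> -1.34 clock 17.1
```

```bash
python3 -m jog '[{"tx":0.012,"ty":0.08,"tz":0,"yaw":-0.003,"gripper":0.3},{"tx":0.012,"ty":0.139,"tz":0,"yaw":-0.003,"gripper":0.3},{"tx":0.012,"ty":0.139,"tz":0.15,"yaw":-0.003,"gripper":0.3},{"tx":0.012,"ty":0.139,"tz":0.28,"yaw":-0.003,"gripper":0.3},{"tx":0.012,"ty":0.139,"tz":0.28,"yaw":-0.003,"gripper":0.3},{"tx":0.012,"ty":0.139,"tz":0.28,"yaw":-0.003,"gripper":0.3}]'
python3 - <<'E'
from h import *; from workcell import imaging
m=imaging.camera_model("wrist");p,d=imaging.read_camera("wrist"); np.savez("pics/w8.npz",p=p,d=d,**m)
cv2.imwrite("pics/w8.png",p[:,:,::-1])
plan(563,86.5,12.5,77.5)
E
```

```text
clock: 17.7
ee_pos: [563.6, 87.3, 60.9]
tool_rot: [0.107, 0.994, -0.0, -0.001]
contact_force: [-0.4, -0.4, -0.3]
grip_width: 33.6
grasp_force: 30.0
tool z [ 0.001  0.    -1.   ] ydir 77.8 turn -0.3 t(end of world plan) [ 0.008 -0.005  0.248] yaw 0.001 j6-> -1.29 clock 17.75
```

View pics/w8.png

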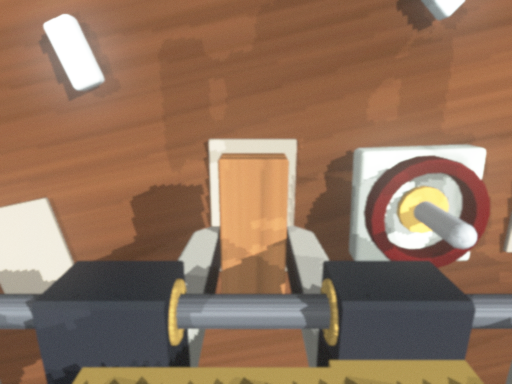

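The case (218–287, 155–290) is lined up over the pad (209–297, 140).

```bash
python3 -m jog '[{"tx":0.004,"ty":-0.003,"tz":0.1,"yaw":0,"gripper":0.3},{"tx":0.004,"ty":-0.003,"tz":0.17,"yaw":0,"gripper":0.3},{"tx":0.004,"ty":-0.003,"tz":0.21,"yaw":0,"gripper":0.3},{"tx":0.004,"ty":-0.003,"tz":0.23,"yaw":0,"gripper":0.3},{"tx":0.004,"ty":-0.003,"tz":0.242,"yaw":0,"gripper":0.3},{"tx":0.004,"ty":-0.003,"tz":0.242,"yaw":0,"gripper":0.3},{"tx":0.004,"ty":-0.003,"tz":0.242,"yaw":0,"gripper":0.3}]'; python3 -m jog '[{"tx":0,"ty":0,"tz":0.003,"yaw":0,"gripper":0.3},{"tx":0,"ty":0,"tz":0.006,"yaw":0,"gripper":0.3},{"tx":0,"ty":0,"tz":0.006,"yaw":0,"gripper":0.3}]'
```

```text
clock: 18.45
ee_pos: [563.6, 86.2, 13.2]
tool_rot: [0.107, 0.994, 0.0, 0.0]
contact_force: [-0.4, 0.9, -0.2]
grip_width: 33.8
grasp_force: 30.0
clock: 18.75
ee_pos: [563.2, 86.3, 11.5]
tool_rot: [0.107, 0.994, 0.0, 0.0]
contact_force: [-1.1, 0.1, -0.5]
grip_width: 33.8
grasp_force: 30.0
```

```bash
python3 -m jog '[{"tx":0,"ty":0,"tz":0.004,"yaw":0,"gripper":0.3},{"tx":0,"ty":0,"tz":0.004,"yaw":0,"gripper":0.3}]'; python3 -m jog '[{"tx":0,"ty":0,"tz":0,"yaw":0,"gripper":0.6},{"tx":0,"ty":0,"tz":0,"yaw":0,"gripper":0.6},{"tx":0,"ty":0,"tz":0,"yaw":0,"gripper":0.6},{"tx":0,"ty":0,"tz":0,"yaw":0,"gripper":0.6},{"tx":0,"ty":0,"tz":-0.1,"yaw":0,"gripper":0.6},{"tx":0,"ty":0,"tz":-0.3,"yaw":0,"gripper":0.6},{"tx":0,"ty":0,"tz":-0.5,"yaw":0,"gripper":0.6},{"tx":0,"ty":0,"tz":-0.65,"yaw":0,"gripper":0.8},{"tx":0,"ty":0,"tz":-0.65,"yaw":0,"gripper":0.8},{"tx":0,"ty":0,"tz":-0.65,"yaw":0,"gripper":0.8}]'; python3 - <<'E'
from h import *; from workcell import imaging
m=imaging.camera_model("wrist");p,d=imaging.read_camera("wrist"); np.savez("pics/w9.npz",p=p,d=d,**m)
cv2.imwrite("pics/w9.png",p[:,:,::-1])
plan(341.5,-311.5,142,38)
E
```

```text
clock: 18.95
ee_pos: [563.3, 86.2, 11.1]
tool_rot: [0.107, 0.994, -0.0, 0.0]
contact_force: [-2.4, 0.5, 4.2]
grip_width: 33.8
grasp_force: 30.0
clock: 19.95
ee_pos: [563.7, 86.3, 141.3]
tool_rot: [0.107, 0.994, 0.0, 0.001]
contact_force: [-0.3, -1.0, -1.0]
grip_width: 72.6
grasp_force: 0.0
tool z [-0.001 -0.    -1.   ] ydir 77.8 turn -39.8 t(end of world plan) [ 0.659 -2.178 -0.01 ] yaw 0.221 j6-> -0.6 clock 20.0
```

View pics/w9.png

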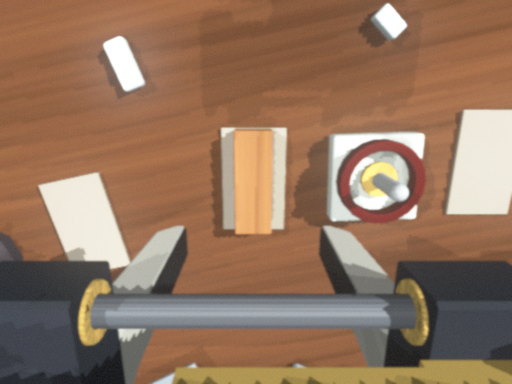

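The case (235–272, 128–234) lies lengthwise on its pad (221–287), roughly centred. Now on to the ring box.

```bash
python3 -m jog '[{"tx":0.05,"ty":-0.15,"tz":0,"yaw":0,"gripper":0.8},{"tx":0.1,"ty":-0.35,"tz":0,"yaw":0,"gripper":0.8},{"tx":0.15,"ty":-0.55,"tz":0,"yaw":0,"gripper":0.8},{"tx":0.2,"ty":-0.75,"tz":0,"yaw":0,"gripper":0.8},{"tx":0.25,"ty":-0.9,"tz":0,"yaw":0,"gripper":0.8},{"tx":0.3,"ty":-1,"tz":0,"yaw":0,"gripper":0.8},{"tx":0.3,"ty":-1,"tz":0,"yaw":0,"gripper":0.8}]' >/dev/null; python3 -m jog '[{"tx":0.05,"ty":-0.15,"tz":0,"yaw":0.04,"gripper":0.8},{"tx":0.1,"ty":-0.35,"tz":0,"yaw":0.085,"gripper":0.8},{"tx":0.15,"ty":-0.55,"tz":0,"yaw":0.13,"gripper":0.8},{"tx":0.2,"ty":-0.75,"tz":0,"yaw":0.175,"gripper":0.8},{"tx":0.25,"ty":-0.9,"tz":0,"yaw":0.221,"gripper":0.8},{"tx":0.35,"ty":-1,"tz":0,"yaw":0.221,"gripper":0.8},{"tx":0.35,"ty":-1,"tz":0,"yaw":0.221,"gripper":0.8},{"tx":0.35,"ty":-1,"tz":0,"yaw":0.221,"gripper":0.8}]'; python3 - <<'E'
from h import *
plan(341.5,-311.5,135,38)
E
```

```text
clock: 21.5
ee_pos: [351.2, -276.4, 139.5]
tool_rot: [0.439, 0.899, 0.001, -0.001]
contact_force: [0.1, -0.3, 0.3]
grip_width: 74.3
grasp_force: 0.0
tool z [-0.001  0.002 -1.   ] ydir 37.9 turn 0.1 t(end of world plan) [-0.108 -0.146  0.022] yaw -0.0 j6-> -1.45 clock 21.5
```

```bash
python3 -m jog '[{"tx":-0.108,"ty":-0.146,"tz":0.02,"yaw":0,"gripper":0.85},{"tx":-0.108,"ty":-0.146,"tz":0.02,"yaw":0,"gripper":0.85},{"tx":-0.108,"ty":-0.146,"tz":0.02,"yaw":0,"gripper":0.85},{"tx":-0.108,"ty":-0.146,"tz":0.02,"yaw":0,"gripper":0.85}]'; python3 - <<'E'
from h import *; from workcell import imaging
m=imaging.camera_model("wrist");p,d=imaging.read_camera("wrist"); np.savez("pics/w10.npz",p=p,d=d,**m)
cv2.imwrite("pics/w10.png",p[:,:,::-1])
W=world(d,m); near=np.hypot(W[...,0]-341.5,W[...,1]+311.5)<40
q=near&(W[...,2]>33)&(W[...,2]<47)&(np.mgrid[:384,:512][0]<270)
l=cv2.connectedComponentsWithStats(q.astype(np.uint8)); i=1+l[2][1:,4].argmax()
print(l[2][i],rect(l[1]==i,40,m))
plan(341.5,-311.5,12,38)
E
```

```text
clock: 21.9
ee_pos: [342.3, -310.9, 136.2]
tool_rot: [0.438, 0.899, 0.0, -0.0]
contact_force: [-0.5, 0.0, 0.8]
grip_width: 79.2
grasp_force: 0.0
[ 228  163   55   55 2916] [ 343.  -308.6   46.8   45.2  -53.2]
tool z [-0.     0.001 -1.   ] ydir 38.1 turn -0.1 t(end of world plan) [-0.    -0.005  0.622] yaw 0.0 j6-> -1.51 clock 21.95
```

View pics/w10.png

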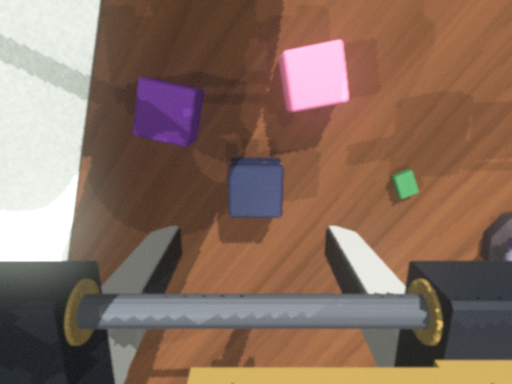

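The navy ring box (228–283, 163–217) is squarely between the fingers. The purple (168,110) and pink (315,75) boxes are well clear.

```bash
python3 -m jog '[{"tx":0.003,"ty":0.003,"tz":0.15,"yaw":0,"gripper":0.85},{"tx":0.003,"ty":0.003,"tz":0.33,"yaw":0,"gripper":0.85},{"tx":0.003,"ty":0.003,"tz":0.48,"yaw":0,"gripper":0.85},{"tx":0.003,"ty":0.003,"tz":0.58,"yaw":0,"gripper":0.85},{"tx":0.003,"ty":0.003,"tz":0.625,"yaw":0,"gripper":0.85},{"tx":0.003,"ty":0.003,"tz":0.625,"yaw":0,"gripper":0.85},{"tx":0.003,"ty":0.003,"tz":0.625,"yaw":0,"gripper":0.85}]' && python3 -m jog '[{"tx":0,"ty":0,"tz":0,"yaw":0,"gripper":0.4},{"tx":0,"ty":0,"tz":0,"yaw":0,"gripper":0.4},{"tx":0,"ty":0,"tz":0,"yaw":0,"gripper":0.4},{"tx":0,"ty":0,"tz":0,"yaw":0,"gripper":0.4},{"tx":0,"ty":0,"tz":0,"yaw":0,"gripper":0.4},{"tx":0,"ty":0,"tz":0,"yaw":0,"gripper":0.4},{"tx":0,"ty":0,"tz":0,"yaw":0,"gripper":0.4},{"tx":0,"ty":0,"tz":0,"yaw":0,"gripper":0.4}]'; python3 -m jog '[{"tx":0,"ty":0,"tz":-0.05,"yaw":0,"gripper":0.4},{"tx":0,"ty":0,"tz":-0.2,"yaw":0,"gripper":0.4},{"tx":0,"ty":0,"tz":-0.4,"yaw":0,"gripper":0.4},{"tx":0,"ty":0,"tz":-0.6,"yaw":0,"gripper":0.4},{"tx":0,"ty":0,"tz":-0.6,"yaw":0,"gripper":0.4},{"tx":0,"ty":0,"tz":-0.6,"yaw":0,"gripper":0.4}]'
python3 -c "
from h import plan
plan(573,-86,131,90);plan(573,-86,131,0)"
```

```text
clock: 22.65
ee_pos: [342.5, -311.6, 12.7]
tool_rot: [0.438, 0.899, -0.0, 0.001]
contact_force: [-0.3, -0.2, 0.8]
grip_width: 79.1
grasp_force: 0.0
clock: 23.45
ee_pos: [342.0, -311.4, 12.0]
tool_rot: [0.439, 0.899, 0.0, 0.0]
contact_force: [1.6, 2.2, 5.8]
grip_width: 45.7
grasp_force: 30.0
clock: 24.05
ee_pos: [342.1, -312.0, 132.8]
tool_rot: [0.439, 0.899, -0.001, 0.001]
contact_force: [0.1, 0.5, -1.5]
grip_width: 45.9
grasp_force: 30.0
tool z [ 0.001 -0.002 -1.   ] ydir 38.0 turn 52.0 t(end of world plan) [0.18  1.605 0.008] yaw -0.289 j6-> -2.42 clock 24.05
tool z [ 0.001 -0.002 -1.   ] ydir 38.0 turn -38.0 t(end of world plan) [0.18  1.605 0.008] yaw 0.211 j6-> -0.85 clock 24.05
```

```bash
python3 -m jog '[{"tx":0,"ty":0.15,"tz":0,"yaw":0.04,"gripper":0.4},{"tx":0.05,"ty":0.3,"tz":0,"yaw":0.08,"gripper":0.4},{"tx":0.1,"ty":0.5,"tz":0,"yaw":0.12,"gripper":0.4},{"tx":0.15,"ty":0.7,"tz":0,"yaw":0.17,"gripper":0.4},{"tx":0.18,"ty":0.9,"tz":0,"yaw":0.211,"gripper":0.4},{"tx":0.18,"ty":1,"tz":0,"yaw":0.211,"gripper":0.4},{"tx":0.18,"ty":1,"tz":0,"yaw":0.211,"gripper":0.4},{"tx":0.18,"ty":1,"tz":0,"yaw":0.211,"gripper":0.4}]'
python3 -c "
from h import plan
plan(573,-86,70,0)"
```

```text
clock: 24.85
ee_pos: [475.9, -159.2, 129.6]
tool_rot: [0.706, 0.708, -0.001, -0.002]
contact_force: [-0.4, -0.4, -1.9]
grip_width: 45.9
grasp_force: 30.0
tool z [-0.004  0.001 -1.   ] ydir 0.1 turn -0.1 t(end of world plan) [0.364 0.488 0.297] yaw 0.001 j6-> -0.42 clock 24.85
```

```bash
python3 -m jog '[{"tx":0.15,"ty":0.1,"tz":0,"yaw":0,"gripper":0.4},{"tx":0.28,"ty":0.25,"tz":0,"yaw":0,"gripper":0.4},{"tx":0.364,"ty":0.4,"tz":0,"yaw":0,"gripper":0.4},{"tx":0.364,"ty":0.485,"tz":0,"yaw":0,"gripper":0.4},{"tx":0.364,"ty":0.485,"tz":0.1,"yaw":0,"gripper":0.4},{"tx":0.364,"ty":0.485,"tz":0.28,"yaw":0,"gripper":0.4},{"tx":0.364,"ty":0.485,"tz":0.28,"yaw":0,"gripper":0.4},{"tx":0.364,"ty":0.485,"tz":0.28,"yaw":0,"gripper":0.4}]'
python3 - <<'E'
from h import *; from workcell import imaging
m=imaging.camera_model("wrist");p,d=imaging.read_camera("wrist"); np.savez("pics/w11.npz",p=p,d=d,**m)
cv2.imwrite("pics/w11.png",p[:,:,::-1])
plan(573,-86,17.5,0)
E
```

```text
clock: 25.65
ee_pos: [572.3, -87.7, 74.5]
tool_rot: [0.707, 0.707, -0.001, -0.002]
contact_force: [-1.4, -0.4, -0.1]
grip_width: 45.7
grasp_force: 30.0
tool z [-0.001 -0.    -1.   ] ydir -0.0 turn 0.0 t(end of world plan) [ 0.009 -0.004  0.294] yaw -0.0 j6-> -0.24 clock 25.7
```

View pics/w11.png

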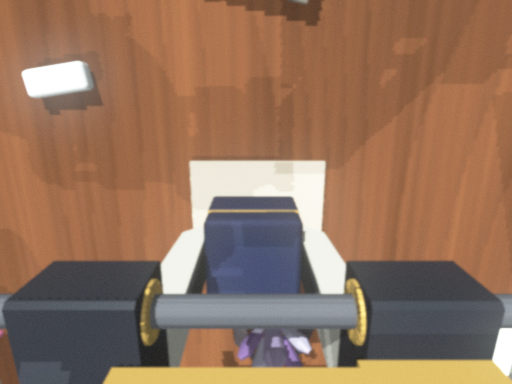

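The ring box (205–303) hangs square and centred over the pad (190–325).

```bash
python3 -m jog '[{"tx":0.006,"ty":0,"tz":0.1,"yaw":0,"gripper":0.4},{"tx":0.006,"ty":0,"tz":0.2,"yaw":0,"gripper":0.4},{"tx":0.006,"ty":0,"tz":0.25,"yaw":0,"gripper":0.4},{"tx":0.006,"ty":0,"tz":0.275,"yaw":0,"gripper":0.4},{"tx":0.006,"ty":0,"tz":0.288,"yaw":0,"gripper":0.4},{"tx":0.006,"ty":0,"tz":0.288,"yaw":0,"gripper":0.4},{"tx":0.006,"ty":0,"tz":0.288,"yaw":0,"gripper":0.4}]'; python3 -m jog '[{"tx":0,"ty":0,"tz":0.003,"yaw":0,"gripper":0.4},{"tx":0,"ty":0,"tz":0.006,"yaw":0,"gripper":0.4},{"tx":0,"ty":0,"tz":0.006,"yaw":0,"gripper":0.4}]'
```

```text
clock: 26.4
ee_pos: [574.9, -86.0, 19.0]
tool_rot: [0.707, 0.707, 0.0, 0.001]
contact_force: [0.1, 0.6, -0.4]
grip_width: 45.5
grasp_force: 30.0
clock: 26.7
ee_pos: [574.2, -85.8, 16.9]
tool_rot: [0.707, 0.707, 0.0, 0.0]
contact_force: [-1.1, -0.6, -1.1]
grip_width: 45.9
grasp_force: 30.0
```

```bash
python3 -m jog '[{"tx":0,"ty":0,"tz":0.004,"yaw":0,"gripper":0.4},{"tx":0,"ty":0,"tz":0.004,"yaw":0,"gripper":0.4}]'; python3 -m jog '[{"tx":0,"ty":0,"tz":0,"yaw":0,"gripper":0.75},{"tx":0,"ty":0,"tz":0,"yaw":0,"gripper":0.75},{"tx":0,"ty":0,"tz":0,"yaw":0,"gripper":0.75},{"tx":0,"ty":0,"tz":0,"yaw":0,"gripper":0.75},{"tx":0,"ty":0,"tz":-0.1,"yaw":0,"gripper":0.75},{"tx":0,"ty":0,"tz":-0.3,"yaw":0,"gripper":0.75},{"tx":0,"ty":0,"tz":-0.5,"yaw":0,"gripper":0.75},{"tx":0,"ty":0,"tz":-0.7,"yaw":0,"gripper":0.75},{"tx":0,"ty":0,"tz":-0.9,"yaw":0,"gripper":0.75},{"tx":0,"ty":0,"tz":-0.9,"yaw":0,"gripper":0.75}]'; python3 -m jog '[{"tx":0,"ty":-0.2,"tz":-0.2,"yaw":0,"gripper":0.75},{"tx":0,"ty":-0.4,"tz":-0.4,"yaw":0,"gripper":0.75},{"tx":0,"ty":-0.6,"tz":-0.4,"yaw":0,"gripper":0.75},{"tx":0,"ty":-0.8,"tz":-0.4,"yaw":0,"gripper":0.75},{"tx":0,"ty":-0.9,"tz":-0.4,"yaw":0,"gripper":0.75},{"tx":0,"ty":-0.9,"tz":-0.4,"yaw":0,"gripper":0.75}]'
python3 - <<'E'
from workcell import imaging
from h import *
for n in ["top","scene"]:
    p,d=imaging.read_camera(n); np.savez(f"pics/{n}1.npz",p=p,d=d)
    if n=="top": c=p[90:260,80:400]
    else: c=p[100:340,80:480]
    cv2.imwrite(f"pics/{n}1.png",cv2.resize(c[:,:,::-1],None,fx=2,fy=2,interpolation=cv2.INTER_CUBIC))
    m=imaging.camera_model(n); W=world(d,m)
    if n=="scene": continue
    for nm,x,y,z,c0 in(("case",563,86,24,.7),("box",573,-86,44,.7)):
        q=(np.hypot(W[...,0]-x,W[...,1]-y)<65)&(W[...,2]>z*.6)
        l=cv2.connectedComponentsWithStats(q.astype(np.uint8)); i=1+l[2][1:,4].argmax()
        print(nm,rect(l[1]==i,z,m))
E
```

```text
clock: 26.9
ee_pos: [574.2, -85.8, 16.0]
tool_rot: [0.707, 0.707, 0.0, 0.0]
contact_force: [-0.0, -0.1, -0.4]
grip_width: 46.2
grasp_force: 30.0
clock: 27.9
ee_pos: [577.9, -86.7, 203.8]
tool_rot: [0.707, 0.707, 0.003, 0.005]
contact_force: [0.4, 0.2, 0.4]
grip_width: 70.0
grasp_force: 0.0
clock: 28.5
ee_pos: [392.8, -85.9, 276.2]
tool_rot: [0.707, 0.707, 0.0, 0.001]
contact_force: [-0.4, 0.7, -0.0]
grip_width: 69.5
grasp_force: 0.0
case [559.3  85.3  97.3  34.5 -12.7]
box [ 5.685e+02 -7.460e+01  4.630e+01  2.400e+01  2.000e-01]
```

```bash
python3 - <<'E'
import cv2,numpy as np
a=cv2.imread("pics/top1.png");b=cv2.imread("pics/scene1.png")
b=cv2.resize(b,(400,240));a=a[:, :]
o=np.zeros((a.shape[0]+240,max(a.shape[1],400),3),np.uint8);o[:a.shape[0],:a.shape[1]]=a;o[a.shape[0]:,:400]=b
print(o.shape);cv2.imwrite("pics/fin.png",o)
E
```

```text
(580, 640, 3)
```

View pics/fin.png

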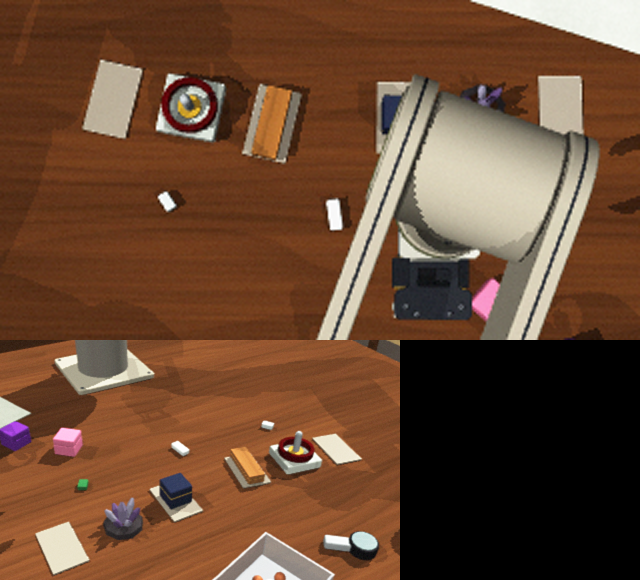

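The pictures show the post upright in the bangle on the plinth and the case centred on its pad (within 3 mm, -12.7° against -12.5°). The ring box stands square on the crystal's left pad. Its right half is hidden by the arm in the top view, but its visible left edge puts it within about 4 mm of centre. The robot is clear of everything.

```bash
python3 -c "
from workcell import hand_in
print(hand_in())"
```

```text
the job is handed in; nothing more can be done
None
```

I placed all four pieces, let go of them and handed the job in after about 28.6 s of the 120 s; the hand-in gave no verdict, but my last checks put each piece within about 4 mm of centre.

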